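# Stand each plant pot on its matching saucer

### The job

Set out the pot trial: stand each of the four empty black plant pots upright in the white saucer of its own shape and size - the small round pot in the small round saucer, the large round one in the large round saucer, the square one in the square saucer and the long one in the long saucer. Every pot must end standing flat on the saucer's floor inside the raised rim, with the saucers flat on the bench. Leave the glass beaker and the amber jar where they stand.

Things in the scene. Friction and masses are not known exactly. Their poses are not given: they have to be found in the camera images.
- pot_small: Small round black plastic pot, empty, open at the top, upright on the bench: 50 mm high, 34 mm across at the foot, 48 mm across over the upright rim band (the top 18 mm, the best place to grip); below the band the wall tapers inward. Walls 3.5 mm. Origin: centre of its underside; z up. Its yaw means nothing.
- pot_large: Large round black plastic pot, empty, open at the top, upright on the bench: 66 mm high, 52 mm across at the foot, 66 mm across over the upright rim band (top 18 mm, the best place to grip); tapers inward below. Walls 3.5 mm. Origin: centre of its underside; z up. Its yaw means nothing.
- pot_square: Square black plastic pot, empty, open at the top, upright on the bench: 60 mm high, 46 x 46 mm at the foot, 58 x 58 mm over the upright rim band (top 18 mm, the best place to grip); tapers inward below. Walls 3 to 4 mm. Origin: centre of its underside; z up. x and y run square to its sides.
- pot_long: Long rectangular black plastic pot (small trough), empty, open at the top, upright on the bench: 50 mm high, foot 80 mm (x) by 36 mm (y), 92 mm (x) by 46 mm (y) over the upright rim band (top 18 mm, the best place to grip, across y); tapers inward below. Walls 3 to 4 mm. Origin: centre of its underside; z up. x runs along its length.
- saucer_small: Small round white saucer, loose on the bench: 62 mm across outside, 54 mm across inside the rim, rim 10 mm high, floor 5 mm above its underside. Origin: centre of its underside; z up.
- saucer_large: Large round white saucer, loose on the bench: 80 mm across outside, 72 mm inside the rim, rim 10 mm high, floor 5 mm above its underside. Origin: centre of its underside; z up.
- saucer_square: Square white saucer, loose on the bench: 70 x 70 mm outside, 62 x 62 mm inside the rim, rim 10 mm high, floor 5 mm above its underside. The square pot goes in only with its sides roughly parallel to the rim (any quarter turn). Origin: centre of its underside; z up. x and y run square to its sides.
- saucer_long: Long rectangular white saucer, loose on the bench: 106 mm (x) by 62 mm (y) outside, 98 by 54 mm inside the rim, rim 10 mm high, floor 5 mm above its underside. The long pot goes in lengthways, either way round. Origin: centre of its underside; z up. x runs along its length.
- beaker: Clear glass beaker, 50 mm across, 65 mm high, standing among the pots: to be left alone. Origin: centre of its underside; z up.
- jar: Amber glass jar with a blue cap, 48 mm across, 65 mm high, standing among the pots: to be left alone. Everything else lying among the pots (a few yellow plant labels, a marker pen) is under 14 mm high. Origin: centre of its underside; z up.
Mind the look-alikes: they are no part of the job. What is shaped like the pot_large but green is not meant.

How it is judged:
By the outcome, as a careful person would: the job done as asked, in the order asked, and still so for the second after the job is handed in, with the robot touching nothing.
It also fails if it takes over 109 s, if anything falls off the work surface, if the arm or the gripper's body presses on something with over 40 N, if the wrist force passes 120 N, or if a joint passes its speed limit or range.

### The arm

A 7-joint arm with a two-finger parallel gripper is mounted at the origin on the work surface. World frame = base frame: x ahead of the robot, y to its left, z up, the work surface at z = 0. Lengths are in m, angles in rad, forces in N, time in s.
With the tool pointing down it reaches from about 0.35 to 0.9 m from the base axis. Payload 8.1 kg.
Tool frame: the origin (TCP) lies between the finger pads; the fingertips stand 17 mm ahead of it and the grasp point (between the pads) lies 2 mm behind it; z points along the fingers, y is the direction in which the jaws open and shut (so a half turn about z gives the same grasp; the last joint's range is limited). The gripper opens to 92 mm and grips with 3 to 60 N. Pads are 19 mm wide; open, the fingers measure 130 mm over their backs; the gripper's body (75 mm by 190 mm) begins 47 mm behind the grasp point.
Start: joints at [-1.254, 0.434, 0.025, 1.573, -0.012, 1.134, -0.075], TCP at [0.255, 0.571, 0.244] pointing down, gripper open.
Joint ranges: [-2.62, 2.62], [-0.44, 2.09], [-1.27, 1.32], [0.08, 2.57], [-1.32, 4.46], [0.12, 2], [-2.74, 2.74]. Speed limits (rad/s): [2.22, 2.22, 3.01, 3.01, 3.14, 3.14, 3.14].

### API

Orientations are given as a rotation vector (axis times angle).
In Python, from cell import arm gives the robot as it stands. The module is installed in compiled form; this text tells all that it offers.
- The arm moves only by the shell command python3 -m crank 'ROWS' [FORCE]. ROWS is JSON, a list of rows, each a list of 5 numbers: the opening, from 0 (shut) to 1 (fully open), then the shift along the world's x, y, z normalised to -1 to 1, where 1 is 40 cm, then the turn about the world's z normalised to -1 to 1, where 1 is 60 degrees. In form: [[fingers, tx, ty, tz, twist], ...]. A call has exactly 8 rows; each row shifts and turns the commanded pose from where the row before left it; what a row does not reach is not made up. A row lasts 1/12 s, in which the tool goes at most 41.7 mm and 7.16 degrees, less where a joint would pass 70% of its speed; a pose out of reach is approached as far as the arm can. A call with a number of a shift or a turn outside -1 to 1 is refused whole. A call with a gripper value outside its range is refused whole. The fingers move at their own pace and stop on an object; FORCE is the grip in N (left out, the last holds). Time passes only in rows, so rows that do not move let the fingers close, or fill a call up. It gives the time, the measured TCP pose, the force and the opening at its end, in the units of the state.
- arm.observe(): the state, without advancing time (a new reading comes with each control period).
- arm.get_image(name): name is "scene" or "side" or "wrist"; returns the picture (400x640x3 uint8, red, green, blue); there is no depth.
- arm.get_calibration(name): a dict with "intrinsics" (3x3 intrinsics, pixels), "distortion" ([k1, k2, p1, p2, k3] as OpenCV has them; the pictures are not rectified), "extrinsics" (4x4, takes a point from camera to world coordinates). Camera axes: x right, y down, z forward; pixel columns grow to the right and rows downward; lengths in m; the calibration is good to about 2 mm. A picture is of the moment at which its call begins: read the wrist's pose just before it. get_calibration takes no time and is no camera call; for the wrist camera it gives the pose at the moment of the call.
- arm.sign_off(): hands the job in, once; it reports no verdict.
The state is a dict: "clock": time; "joints": joint angles; "dq": joint speeds; "joint_efforts": joint torques, N m; "position": TCP position; "ee_rot": TCP orientation; "force": force on the tool from outside, world axes, zero at the start; "ft_torque": the same for the moment, N m; "width": opening from 0.0 (shut) to 1.0 (fully open).
Only numpy, scipy, OpenCV 4.12 (cv2) and the standard library are available. Lean on these libraries where they do the work, as an engineer would, in place of code of your own. Each camera call takes 0.05 s, during which the arm holds its last target.

## Working session

There is one attempt and no reset: what is moved stays moved. The work goes in short steps, Python scripts to look and compute and a shell command to move; the robot and the scene stay as the last step left them, time stands still between calls to the robot, and variables do not carry over. Pictures are saved under pics/ and viewed, and the job is handed in when it is done.

```bash
mkdir -p pics
python3 - <<'E'
from cell import arm
import cv2,numpy as np
print(arm.observe())
for n in ["scene","side","wrist"]:
    c=arm.get_calibration(n)
    print(n,np.round(c["intrinsics"],1).tolist(),np.round(c["distortion"],4),np.round(c["extrinsics"],3).tolist())
    cv2.imwrite(f"pics/{n}0.png",arm.get_image(n)[:,:,::-1])
E
```

```text
{'clock': 0.0, 'joints': array([-1.25360149,  0.43524741,  0.02496176,  1.57406779, -0.01160357,
        1.13398494, -0.07511195]), 'dq': array([-0.00224972,  0.00178713,  0.00103288, -0.00081336,  0.00033776,
       -0.0005888 , -0.00299897]), 'joint_efforts': array([ 6.50069087e-04, -6.67854667e+01,  9.85529982e-01, -3.14467943e+01,
       -6.03740662e-02,  4.27771476e-02,  2.06618838e-04]), 'position': array([0.2545847 , 0.57028768, 0.24294097]), 'ee_rot': array([-6.54652380e-01, -3.07242873e+00,  2.43551757e-03]), 'force': array([-0.1403011 ,  0.73139399,  0.2036341 ]), 'ft_torque': array([ 0.00102992, -0.00777946,  0.04879028]), 'width': 0.9993726659004607}
scene [[398.8, 0.0, 319.6], [0.0, 398.8, 196.7], [0.0, 0.0, 1.0]] [0.0323 0.     0.     0.     0.    ] [[0.214, 0.849, -0.484, 1.002], [0.977, -0.186, 0.106, -0.117], [-0.0, -0.495, -0.869, 0.954], [0.0, 0.0, 0.0, 1.0]]
side [[462.0, 0.0, 308.9], [0.0, 462.0, 202.5], [0.0, 0.0, 1.0]] [-0.1189  0.      0.      0.      0.    ] [[0.985, -0.127, 0.118, 0.346], [-0.171, -0.63, 0.757, -1.015], [-0.022, -0.766, -0.643, 0.898], [0.0, 0.0, 0.0, 1.0]]
wrist [[328.5, 0.0, 321.8], [0.0, 328.5, 198.2], [0.0, 0.0, 1.0]] [-0.0676  0.      0.      0.      0.    ] [[0.407, 0.879, 0.247, 0.188], [0.913, -0.391, -0.112, 0.6], [-0.002, 0.271, -0.963, 0.385], [0.0, 0.0, 0.0, 1.0]]
```

View pics/scene0.png

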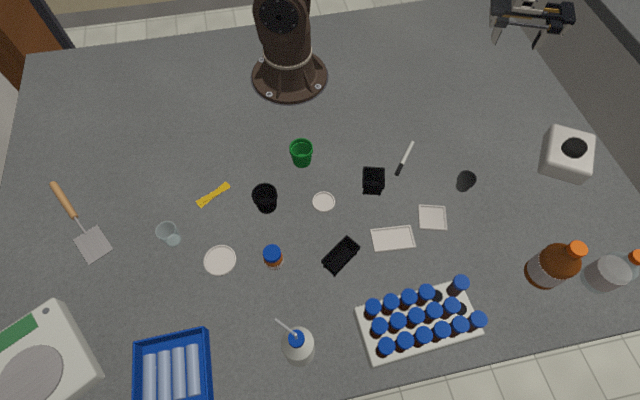

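View pics/side0.png

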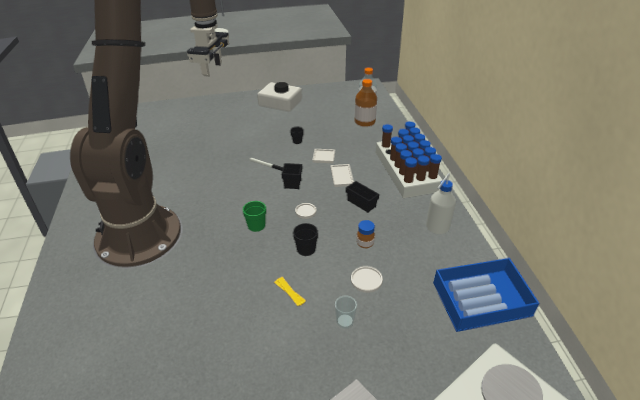

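View pics/wrist0.png

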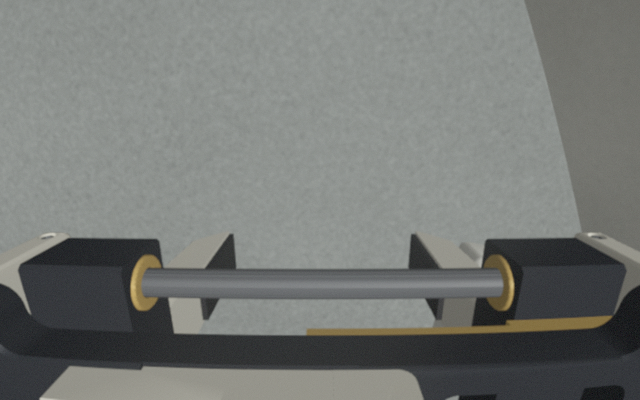

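Run:
```python
import cv2,numpy as np
s=cv2.imread("pics/scene0.png");d=cv2.imread("pics/side0.png")
cv2.imwrite("pics/s_crop.png",cv2.resize(s[130:290,190:490],(800,427),interpolation=cv2.INTER_CUBIC))
cv2.imwrite("pics/d_crop.png",cv2.resize(d[120:300,235:395],(533,600),interpolation=cv2.INTER_CUBIC))
```

```text
(no output)
```

View pics/s_crop.png

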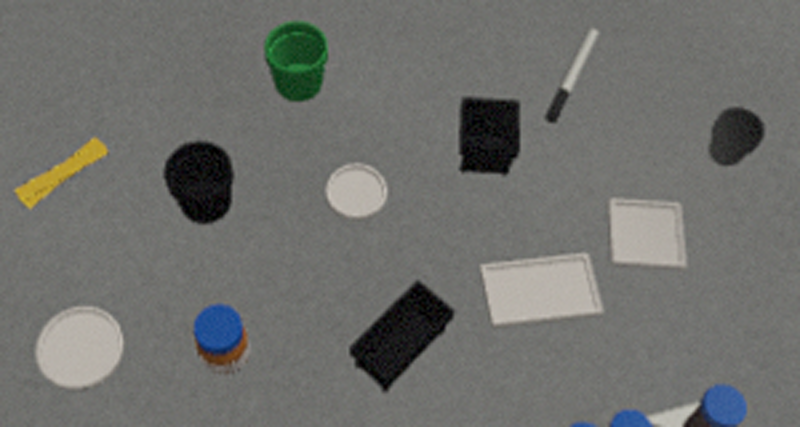

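View pics/d_crop.png

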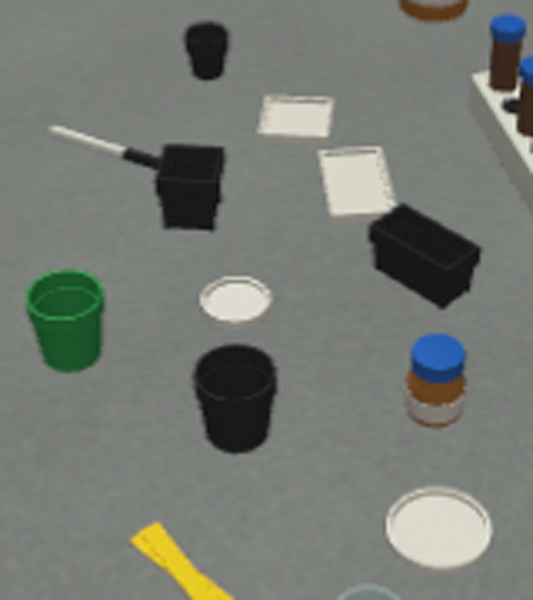

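```bash
cat > h.py <<'E'
import cv2,numpy as np
from cell import arm
def proj(n,px,z,C=None):
    c=C or arm.get_calibration(n);E=np.array(c["extrinsics"])
    u=cv2.undistortPoints(np.array(px,float).reshape(-1,1,2),np.array(c["intrinsics"]),np.array(c["distortion"])).reshape(-1,2)
    r=np.c_[u,np.ones(len(u))]@E[:3,:3].T
    o=E[:3,3];return o[:2]+r[:,:2]*((z-o[2])/r[:,2])[:,None],o[:2]
def blob(im,px,kind):
    v=im.astype(int)
    if kind=='b': m=(v.max(2)<58)
    elif kind=='b2': m=(v.max(2)<80)
    else: m=(v.min(2)>150)
    m=m.astype(np.uint8)
    n,l,st,ce=cv2.connectedComponentsWithStats(m)
    x,y=px
    d=[np.min(np.hypot(*(np.argwhere(l==i)[:, ::-1]-[x,y]).T)) if st[i,4]>60 else 1e9 for i in range(1,n)]
    i=1+int(np.argmin(d)); mm=(l==i).astype(np.uint8)
    ct=max(cv2.findContours(cv2.resize(mm,None,fx=4,fy=4,interpolation=cv2.INTER_NEAREST),0,2)[0],key=cv2.contourArea)
    return (ct.reshape(-1,2)+.5)/4-.5,st[i]
def rnd(P,o,R):
    c=P.mean(0)
    for _ in range(3):
        d=(c-o)/np.linalg.norm(c-o);l=np.array([-d[1],d[0]])
        a=np.max(P@d)-R; L=P@l; c=d*a+l*(L.max()+L.min())/2
    return c,L.max()-L.min(),np.ptp(P@d)
def edges(P,o):
    c=P.mean(0);d=(c-o)/np.linalg.norm(c-o)
    H=cv2.convexHull(P.astype(np.float32)).reshape(-1,2)
    H=cv2.approxPolyDP((H*1e4).astype(np.float32).reshape(-1,1,2),30,True).reshape(-1,2)/1e4
    out=[]
    for a,b in zip(H,np.roll(H,-1,0)):
        e=b-a;L=np.linalg.norm(e);n=np.array([e[1],-e[0]])/L
        if n@(a-c)<0:n=-n
        out.append((round(L*1e3,1),round(np.degrees(np.arctan2(e[1],e[0]))%180,1),round(float(n@d),2),np.round((a+b)/2,4).tolist()))
    return out
E
python3 - <<'E'
from h import *
im={n:cv2.imread(f"pics/{n}0.png") for n in("scene","side")}
O={'small':((466,180),(297,134),24,.05),'large':((264,197),(305,240),33,.066),'square':((373,180),(291,176),29,.06),'long':((340,256),(362,197),0,.05),
'green':((301,153),(255,216),33,.066)}
S={'small':((323,201),(306,210)),'large':((220,260),(367,279)),'square':((432,217),(324,155)),'long':((392,238),(342,174))}
for k,(a,b,R,h) in O.items():
    if k=='green':continue
    for n,p in(("scene",a),("side",b)):
        ct,st=blob(im[n],p,'b2' if k=='small' else 'b');P,o=proj(n,ct,h)
        if k in('small','large'): c,w,e=rnd(P,o,R/1e3);print('pot',k,n,st,c.round(4),w.round(4),e.round(4))
        else:
            print('pot',k,n,st)
            for q in edges(P,o):print('   ',q)
for k,(a,b) in S.items():
    for n,p in(("scene",a),("side",b)):
        ct,st=blob(im[n],p,'w');P,o=proj(n,ct,.005)
        r=cv2.minAreaRect((P*1e3).astype(np.float32));print('saucer',k,n,st,np.round(r[0],1),np.round(r[1],1),round(r[2],1))
for n,p in(("scene",(273,250)),("side",(367,227))):print('jarcap',proj(n,[p],.065)[0])
E
```

```text
pot small scene [456 170  21  22 330] [0.5235 0.3919] 0.0489 0.0763
pot small side [290 127  14  17 188] [0.5268 0.3857] 0.0488 0.1124
pot large scene [252 183  25  31 602] [ 0.4666 -0.1464] 0.0653 0.092
pot large side [294 224  24  32 622] [ 0.4692 -0.1508] 0.0619 0.1169
pot square scene [362 167  23  28 571]
    (np.float32(38.9), np.float32(156.7), -0.07, [0.4555000066757202, 0.12049999833106995])
    (np.float32(45.2), np.float32(168.0), -0.26, [0.49549999833106995, 0.10809999704360962])
    (np.float32(45.8), np.float32(73.9), -0.98, [0.5239999890327454, 0.12540000677108765])
    (np.float32(27.1), np.float32(140.7), -0.21, [0.5198000073432922, 0.15600000321865082])
    (np.float32(55.9), np.float32(163.1), 0.17, [0.48260000348091125, 0.17270000278949738])
    (np.float32(29.8), np.float32(65.1), 1.0, [0.4496000111103058, 0.1673000007867813])
    (np.float32(26.3), np.float32(77.6), 0.97, [0.4404999911785126, 0.14100000262260437])
pot square side [272 164  30  25 472]
    (np.float32(14.9), np.float32(71.5), 0.23, [0.4171999990940094, 0.17030000686645508])
    (np.float32(110.5)
[... 2010 characters left out ...]
), 0.99, [0.656000018119812, 0.05299999937415123])
saucer small scene [313 192  22  19 305] [487.8   6.5] [59.4 58.4] 77.6
saucer small side [295 203  21  14 210] [492.8   8.4] [62.4 61.7] 79.5
saucer large scene [204 247  32  28 713] [ 598.1 -285.6] [80.6 73.2] 77.5
saucer large side [351 266  32  25 591] [ 600.9 -280.8] [80.  82.4] 22.3
saucer square scene [419 205  28  24 528] [597.2 278. ] [71.8 68.5] 71.9
saucer square side [312 149  23  12 231] [601.8 281.1] [72.4 77.2] 77.7
saucer long scene [371 225  45  26 832] [631.5 157.2] [108.1  63.8] 84.4
saucer long side [331 164  23  21 374] [638.9 160.8] [112.6  66.4] 84.5
jarcap [[ 0.62526111 -0.14809075]]
jarcap [[ 0.63166394 -0.16255914]]
```

```bash
python3 -m crank '[[1,0.055,-0.077,0.01,0],[1,0.055,-0.077,0.01,0],[1,0.055,-0.077,0.01,0],[1,0.055,-0.077,0.01,0],[1,0.055,-0.077,0.01,0],[1,0.055,-0.077,0.01,0],[1,0.055,-0.077,0.01,0],[1,0.055,-0.077,0.01,0]]' 20
python3 -m crank '[[1,0.055,-0.077,0.01,0],[1,0.055,-0.077,0.01,0],[1,0.055,-0.077,0.01,0],[1,0.055,-0.077,0.01,0],[1,0,0,0,0],[1,0,0,0,0],[1,0,0,0,0],[1,0,0,0,0]]'
cat > w.py <<'E'
import sys;from h import *
import pickle
C=arm.get_calibration("wrist");o=arm.observe();im=arm.get_image("wrist")[:,:,::-1]
n=sys.argv[1];cv2.imwrite(f"pics/{n}.png",im);pickle.dump(C,open(f"pics/{n}.pkl","wb"))
print(o["clock"],o["position"].round(4),o["ee_rot"].round(3),o["joints"].round(2))
E
python3 w.py w1
```

```text
clock: 0.82
position: [0.4314, 0.3225, 0.2758]
ee_rot: [-0.655, -3.072, 0.0]
force: [0.1, 0.6, 0.8]
width: 0.999
clock: 1.48
position: [0.5178, 0.2026, 0.2914]
ee_rot: [-0.651, -3.072, -0.0]
force: [0.7, 0.0, 0.0]
width: 0.999
1.4833 [0.5178 0.2026 0.2914] [-0.651 -3.072 -0.   ] [-0.62  0.28  0.2   1.69 -0.06  1.18  0.75]
```

View pics/w1.png

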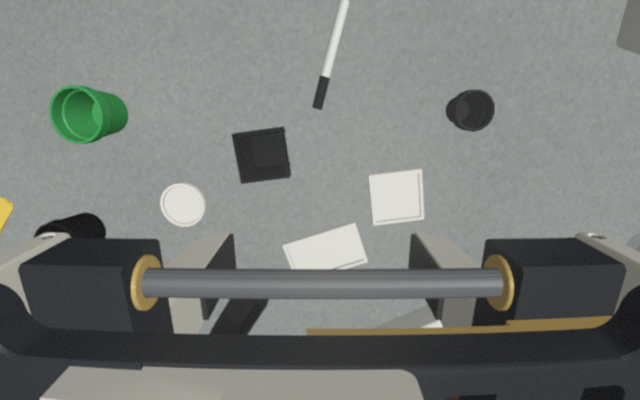

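```bash
cat > m.py <<'E'
from h import *
import pickle
def meas(n,kind,p,h,R=None,bk='b'):
    im=cv2.imread(f"pics/{n}.png");C=pickle.load(open(f"pics/{n}.pkl","rb"))
    ct,st=blob(im,p,bk);P,o=proj("wrist",ct,h,C)
    if R: c,w,e=rnd(P,o,R);print(kind,st,c.round(4),w.round(4),e.round(4))
    else:
        r=cv2.minAreaRect((P*1e3).astype(np.float32));print(kind,st,np.round(r[0],1),np.round(r[1],1),round(r[2],1))
        if bk!='w':
            for q in edges(P,o):print('   ',q)
E
python3 - <<'E'
from m import *
meas('w1','pot_small',(475,108),.05,.024)
meas('w1','pot_square',(262,155),.06)
meas('w1','s_small',(183,205),.005,bk='w')
meas('w1','s_square',(397,197),.005,bk='w')
E
```

```text
pot_small [461  91  32  38 823] [0.5226 0.389 ] 0.0424 0.0373
pot_square [ 233  128   56   54 2239] [472.  147.1] [58.5 56.4] 73.7
    (np.float32(56.9), np.float32(73.6), -0.56, [0.4456999897956848, 0.15479999780654907])
    (np.float32(54.4), np.float32(163.4), 0.82, [0.46380001306533813, 0.11969999969005585])
    (np.float32(55.4), np.float32(73.4), 0.57, [0.4977000057697296, 0.13850000500679016])
    (np.float32(54.7), np.float32(161.7), -0.81, [0.4796999990940094, 0.1736000031232834])
s_small [ 159  182   51   46 1740] [491.5   3.7] [70.5 66.3] 84.5
s_square [ 274  109  160  160 8818] [601.5 226.5] [166.3 251.4] 35.8
```

```bash
sed -i "s/else: m=(v.min(2)>150)/elif kind=='W': m=(v.min(2)>185)\n    else: m=(v.min(2)>150)/" h.py; sed -i "s/bk!='w'/bk not in 'wW'/" m.py
python3 - <<'E'
from m import *
im=cv2.imread('pics/w1.png');print(im[205,183],im[205,100],im[197,397],im[180,350],im[108,475],im[97,478],im[110,440])
meas('w1','pot_small',(475,108),.05,.024,'b2')
meas('w1','s_small',(183,205),.005,bk='W')
meas('w1','s_square',(397,197),.005,bk='W')
E
```

```text
[215 222 223] [145 149 145] [214 221 223] [152 156 151] [47 47 47] [52 51 49] [146 148 143]
pot_small [ 446   90   48   41 1490] [0.5236 0.3898] 0.0458 0.0571
s_small [ 160  184   45   43 1499] [491.8   2.4] [63.5 61.6] 66.0
s_square [ 369  169   55   56 2581] [600.7 276.4] [72.2 72.3] 73.5
```

```bash
python3 -m crank '[[1,0.003,0.0933,-0.03,0],[1,0.003,0.0933,-0.03,0],[1,0.003,0.0933,-0.03,0],[1,0.003,0.0933,-0.03,0],[1,0.003,0.0933,-0.03,0],[1,0,0,-0.09,0],[1,0,0,-0.09,0],[1,0,0,-0.09,0]]' 20
python3 -m crank '[[1,0,0,-0.08,0],[1,0,0,-0.06,0],[1,0,0,-0.04,0],[1,0,0,-0.026,0],[1,0,0,0,0],[1,0,0,0,0],[1,0,0,0,0],[1,0,0,0,0]]'; python3 w.py w2
```

```text
clock: 2.2
position: [0.5232, 0.3902, 0.1222]
ee_rot: [-0.649, -3.074, -0.001]
force: [0.7, 0.3, -0.7]
width: 0.999
clock: 2.87
position: [0.5254, 0.3886, 0.0429]
ee_rot: [0.654, 3.071, 0.003]
force: [0.1, -0.6, -0.6]
width: 1.001
2.8667 [0.5254 0.3886 0.0429] [6.540e-01 3.071e+00 3.000e-03] [-0.79  0.69  0.12  1.69 -0.11  0.76  0.52]
```

View pics/w2.png

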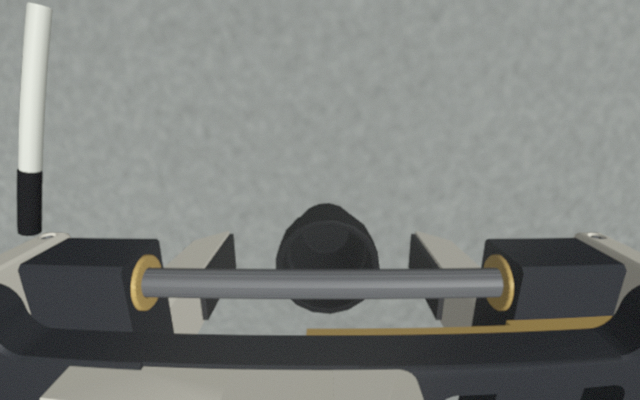

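Pot sits centred between the pads (about pixel (325,258)). Close and lift.

```bash
python3 -m crank '[[0.4,0,0,0,0],[0.4,0,0,0,0],[0.3,0,0,0,0],[0.3,0,0,0,0],[0.3,0,0,0,0],[0.3,0,0,0,0],[0.3,0,0,0,0],[0.3,0,0,0,0]]' 20
python3 -m crank '[[0.3,0,0,0,0],[0.3,0,0,0.03,0],[0.3,0,0,0.06,0],[0.3,0,0,0.08,0],[0.3,0,0,0.08,0],[0.3,0,0,0.05,0],[0.3,0,0,0,0],[0.3,0,0,0,0]]'; python3 w.py w3
```

```text
clock: 3.58
position: [0.5248, 0.3878, 0.0413]
ee_rot: [0.655, 3.073, 0.0]
force: [-0.9, 0.8, 0.3]
width: 0.508
clock: 4.25
position: [0.5254, 0.3882, 0.1635]
ee_rot: [0.655, 3.071, 0.004]
force: [-0.3, 0.3, -1.7]
width: 0.507
4.25 [0.5254 0.3882 0.1635] [0.655 3.071 0.004] [-0.81  0.55  0.14  1.6  -0.09  0.99  0.51]
```

View pics/w3.png

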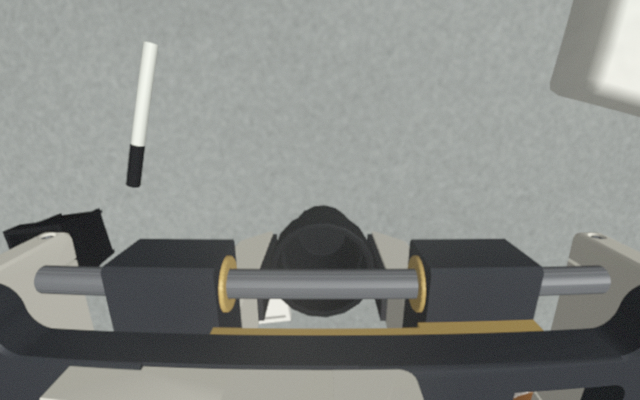

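```bash
python3 -m crank '[[0.3,-0.008,-0.095,0,0],[0.3,-0.008,-0.095,0,0],[0.3,-0.008,-0.095,0,0],[0.3,-0.008,-0.095,0,0],[0.3,-0.008,-0.095,0,0],[0.3,-0.008,-0.095,0,0],[0.3,-0.008,-0.095,0,0],[0.3,0,0,0,0]]' ; python3 -m crank '[[0.3,0,0,0,0],[0.3,0,0,0,0],[0.3,0,0,0,0],[0.3,0,0,0,0],[0.3,0,0,0,0],[0.3,0,0,0,0],[0.3,0,0,0,0],[0.3,0,0,0,0]]'; python3 w.py w4
```

```text
clock: 4.97
position: [0.5007, 0.1126, 0.1603]
ee_rot: [-0.668, -3.067, 0.009]
force: [-0.3, -0.9, -0.4]
width: 0.506
clock: 5.63
position: [0.5023, 0.122, 0.1613]
ee_rot: [-0.654, -3.073, 0.0]
force: [0.0, -0.4, -1.1]
width: 0.51
5.6333 [0.5023 0.122  0.1613] [-0.654 -3.073  0.   ] [-0.47  0.35  0.17  1.95 -0.08  0.85  0.89]
```

View pics/w4.png

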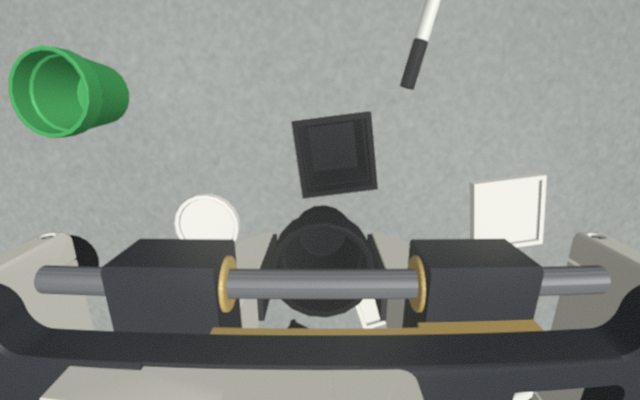

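Run:
```python
from m import *
meas('w4','pot_square',(335,155),.06)
im=cv2.imread('pics/w4.png');C=pickle.load(open('pics/w4.pkl','rb'))
ct,st=blob(im,(207,215),'W')
P,o=proj('wrist',ct[ct[:,1]<232],.008,C)
# circle fit (linear lsq)
A=np.c_[2*P,np.ones(len(P))];s=np.linalg.lstsq(A,(P**2).sum(1),rcond=None)[0]
print(st,s[:2],np.sqrt(s[2]+s[0]**2+s[1]**2),o)
```

```text
pot_square [ 306  120   66   73 1738] [473.3 145.6] [50.5 52.1] 72.9
    (np.float32(10.0), np.float32(66.2), -0.94, [0.4546000063419342, 0.17170000076293945])
    (np.float32(42.9), np.float32(106.1), -0.94, [0.4586000144481659, 0.14650000631809235])
    (np.float32(26.7), np.float32(157.0), -0.32, [0.47679999470710754, 0.12070000171661377])
    (np.float32(49.0), np.float32(74.3), 0.98, [0.49570000171661377, 0.13910000026226044])
    (np.float32(47.7), np.float32(163.4), 0.21, [0.4794999957084656, 0.16949999332427979])
[ 174  194   66   47 2481] [0.49170954 0.00553039] 0.03234549746021616 [0.43539496 0.15132128]
```

```bash
python3 -m crank '[[0.3,-0.009,-0.08,0,0],[0.3,-0.009,-0.08,0,0],[0.3,-0.009,-0.08,0,0],[0.3,0,-0.054,-0.02,0],[0.3,0,0,-0.06,0],[0.3,0,0,-0.06,0],[0.3,0,0,-0.05,0],[0.3,0,0,-0.03,0]]' ; python3 -m crank '[[0.3,0,0,-0.02,0],[0.3,0,0,-0.02,0],[0.3,0,0,-0.015,0],[0.3,0,0,-0.006,0],[0.3,0,0,0,0],[0.3,0,0,0,0],[0.3,0,0,0,0],[0.3,0,0,0,0]]'; python3 w.py w5
```

```text
clock: 6.35
position: [0.4907, 0.0039, 0.0716]
ee_rot: [-0.655, -3.071, 0.001]
force: [-0.0, 0.1, -0.4]
width: 0.504
clock: 7.02
position: [0.492, 0.0042, 0.0494]
ee_rot: [0.654, 3.072, 0.001]
force: [0.1, 0.2, -0.1]
width: 0.507
7.0167 [0.492  0.0042 0.0494] [6.540e-01 3.072e+00 1.000e-03] [-0.24  0.49  0.16  2.1  -0.14  0.56  1.18]
```

View pics/w5.png

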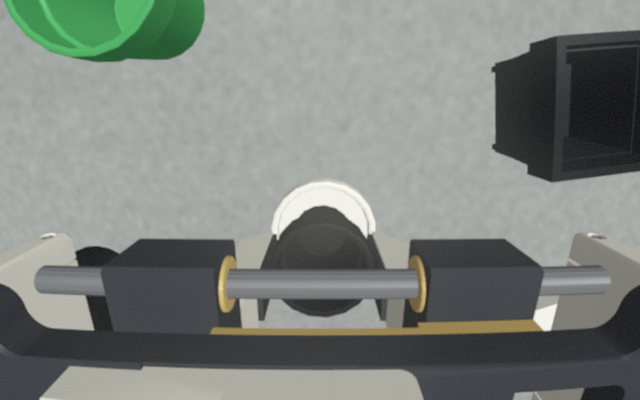

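```bash
python3 -m crank '[[0.3,0,0,-0.004,0],[0.3,0,0,-0.003,0],[0.3,0,0,0,0],[0.3,0,0,0,0],[0.3,0,0,0,0],[0.3,0,0,0,0],[0.3,0,0,0,0],[0.3,0,0,0,0]]'
```

```text
clock: 7.73
position: [0.4917, 0.0042, 0.0462]
ee_rot: [0.655, 3.072, 0.0]
force: [0.3, 0.5, 2.1]
width: 0.504
```

```bash
python3 -m crank '[[0.9,0,0,0,0],[0.9,0,0,0,0],[0.9,0,0,0,0],[0.9,0,0,0,0],[0.9,0,0,0.02,0],[0.9,0,0,0.04,0],[0.9,0,0,0.07,0],[0.9,0,0,0.09,0]]' ; python3 -m crank '[[1,0,0,0.09,0],[1,0,0,0.09,0],[1,0,-0.05,0.09,0],[1,0,-0.09,0.05,0],[1,0,-0.09,0,0],[1,0,-0.05,0,0],[1,0,0,0,0],[1,0,0,0,0]]'; python3 w.py w6
```

```text
clock: 8.4
position: [0.4899, 0.0039, 0.1341]
ee_rot: [-0.654, -3.069, 0.002]
force: [-0.4, 0.4, -0.7]
width: 0.896
clock: 9.07
position: [0.4911, -0.109, 0.2627]
ee_rot: [0.659, 3.071, 0.0]
force: [0.5, 0.4, -0.6]
width: 1.0
9.0667 [ 0.4911 -0.109   0.2627] [0.659 3.071 0.   ] [-0.13  0.22  0.3   1.86 -0.07  1.08  1.34]
```

View pics/w6.png

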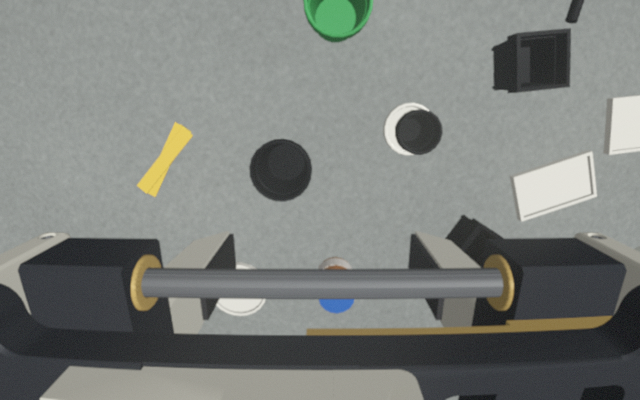

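Run:
```python
from m import *
meas('w6','large',(280,170),.066,.033,'b2')
meas('w6','small placed',(420,130),.055,.024,'b2')
meas('w6','saucer long',(555,187),.005,bk='W')
C=pickle.load(open('pics/w6.pkl','rb'));print('jarcap',proj('wrist',[(337,288)],.065,C)[0],'saucer large',proj('wrist',[(242,290)],.007,C)[0])
```

```text
large [ 250  139   61   62 2919] [ 0.4656 -0.1458] 0.0643 0.0666
small placed [ 396  110   46   44 1544] [0.4897 0.0033] 0.0453 0.0497
saucer long [ 514  152   83   69 3412] [637.1 158.4] [108.8  64.9] 84.6
jarcap [[ 0.61801749 -0.14712551]] saucer large [[ 0.60097011 -0.2794711 ]]
```

```bash
python3 -m crank '[[1,-0.03,-0.047,-0.03,0],[1,-0.031,-0.047,-0.04,0],[1,0,0,-0.08,0],[1,0,0,-0.08,0],[1,0,0,-0.08,0],[1,0,0,-0.06,0],[1,0,0,-0.05,0],[1,0,0,-0.03,0]]' ; python3 -m crank '[[1,0,0,-0.03,0],[1,0,0,-0.02,0],[1,0,0,-0.014,0],[1,0,0,0,0],[1,0,0,0,0],[1,0,0,0,0],[1,0,0,0,0],[1,0,0,0,0]]'; python3 w.py w7
```

```text
clock: 9.78
position: [0.4662, -0.1433, 0.0799]
ee_rot: [-0.65, -3.07, -0.001]
force: [0.1, -0.6, 1.2]
width: 1.005
clock: 10.45
position: [0.4675, -0.1455, 0.0571]
ee_rot: [0.655, 3.072, 0.0]
force: [0.2, 0.4, -1.1]
width: 1.001
10.45 [ 0.4675 -0.1455  0.0571] [0.655 3.072 0.   ] [ 0.01  0.48  0.24  2.11 -0.21  0.58  1.55]
```

View pics/w7.png

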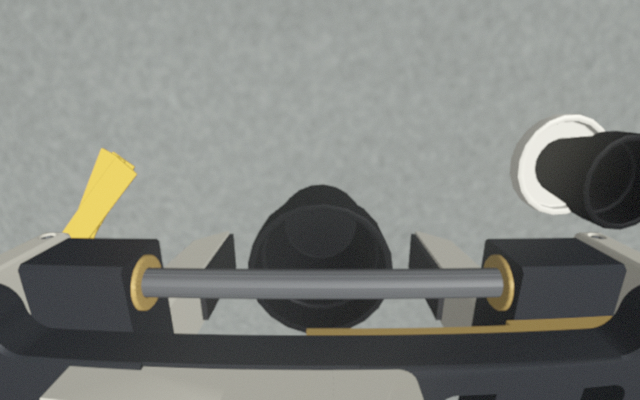

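Large pot centred between the pads (320,258). Close and lift.

```bash
python3 -m crank '[[0.5,0,0,0,0],[0.5,0,0,0,0],[0.5,0,0,0,0],[0.5,0,0,0,0],[0.5,0,0,0,0],[0.5,0,0,0,0],[0.5,0,0,0,0],[0.5,0,0,0.02,0]]' 20
python3 -m crank '[[0.5,0,0,0.04,0],[0.5,0,0,0.06,0],[0.5,0,0,0.08,0],[0.5,0,0,0.08,0],[0.5,0,0,0.06,0],[0.5,0,0,0.04,0],[0.5,0,0,0,0],[0.5,0,0,0,0]]'
```

```text
clock: 11.17
position: [0.4663, -0.1452, 0.0638]
ee_rot: [-0.654, -3.071, 0.0]
force: [-0.6, -0.1, -0.2]
width: 0.695
clock: 11.83
position: [0.4675, -0.1455, 0.2095]
ee_rot: [0.654, 3.071, 0.001]
force: [0.0, -0.1, -0.5]
width: 0.695
```

```bash
python3 - <<'E'
from h import *
for n,p in(("scene",(172,240)),("side",(345,322))):print('beaker base',proj(n,[p],.0)[0])
E
python3 -m crank '[[0.5,0.02,-0.02,0,0],[0.5,0.04,-0.04,0,0],[0.5,0.05,-0.05,0,0],[0.5,0.05,-0.05,0,0],[0.5,0.035,-0.035,0,0],[0.5,0,0,0,0],[0.5,0,0,0,0],[0.5,0,0,0,0]]'
python3 w.py w8
```

```text
beaker base [[ 0.51414377 -0.40034047]]
beaker base [[ 0.51885498 -0.3989442 ]]
clock: 12.5
position: [0.5443, -0.2232, 0.2071]
ee_rot: [-0.654, -3.07, -0.0]
force: [0.2, 0.2, -0.0]
width: 0.691
12.5 [ 0.5443 -0.2232  0.2071] [-0.654 -3.07  -0.   ] [ 0.05  0.42  0.34  1.73 -0.16  1.02  1.6 ]
```

View pics/w8.png

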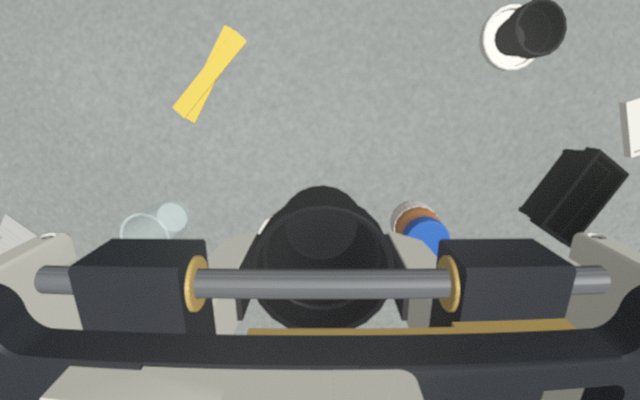

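```bash
python3 -m crank '[[0.5,0.03,-0.03,0,0],[0.5,0.045,-0.05,0,0],[0.5,0.04,-0.04,-0.03,0],[0.5,0.024,-0.027,-0.06,0],[0.5,0,0,-0.05,0],[0.5,0,0,-0.03,0],[0.5,0,0,0,0],[0.5,0,0,0,0]]'
python3 w.py w9
```

```text
clock: 13.22
position: [0.6002, -0.2812, 0.1404]
ee_rot: [-0.653, -3.071, -0.001]
force: [0.1, -0.1, -0.0]
width: 0.693
13.2167 [ 0.6002 -0.2812  0.1404] [-6.530e-01 -3.071e+00 -1.000e-03] [ 0.15  0.6   0.32  1.61 -0.22  0.97  1.7 ]
```

View pics/w9.png

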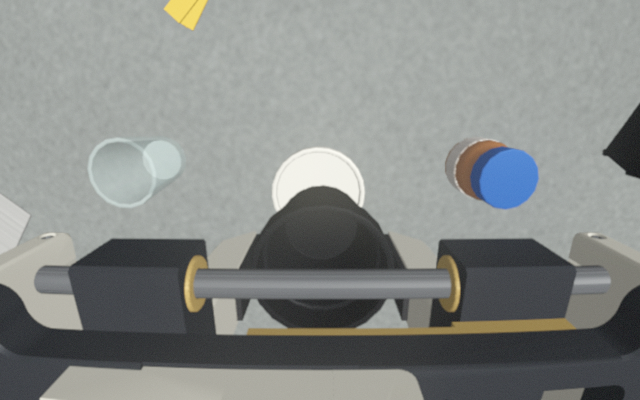

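Run:
```python
from m import *
im=cv2.imread('pics/w9.png');C=pickle.load(open('pics/w9.pkl','rb'))
ct,st=blob(im,(320,165),'W')
P,o=proj('wrist',ct[ct[:,1]<182],.009,C)
A=np.c_[2*P,np.ones(len(P))];s=np.linalg.lstsq(A,(P**2).sum(1),rcond=None)[0]
print(st,s[:2],np.sqrt(s[2]+s[0]**2+s[1]**2),o, np.ptp(P,axis=0))
```

```text
[ 272  147   93   64 3566] [ 0.59786596 -0.28398344] 0.039928632349183375 [ 0.5334259  -0.25207828] [0.04405787 0.07089381]
```

```bash
python3 -m crank '[[0.5,-0.005,-0.006,-0.03,0],[0.5,0,0,-0.05,0],[0.5,0,0,-0.05,0],[0.5,0,0,-0.03,0],[0.5,0,0,-0.02,0],[0.5,0,0,-0.01,0],[0.5,0,0,0,0],[0.5,0,0,0,0]]'; python3 -m crank '[[0.5,0,0,-0.003,0],[0.5,0,0,-0.003,0],[0.5,0,0,0,0],[0.5,0,0,0,0],[0.5,0,0,0,0],[0.5,0,0,0,0],[0.5,0,0,0,0],[0.5,0,0,0,0]]'
python3 w.py w10
```

```text
clock: 13.93
position: [0.5992, -0.2849, 0.0652]
ee_rot: [0.654, 3.072, -0.0]
force: [0.2, 0.2, -0.0]
width: 0.694
clock: 14.6
position: [0.5988, -0.2847, 0.0622]
ee_rot: [0.655, 3.073, 0.0]
force: [0.1, 0.4, -0.2]
width: 0.697
14.6 [ 0.5988 -0.2847  0.0622] [0.655 3.073 0.   ] [ 0.18  0.69  0.29  1.67 -0.25  0.82  1.73]
```

View pics/w10.png

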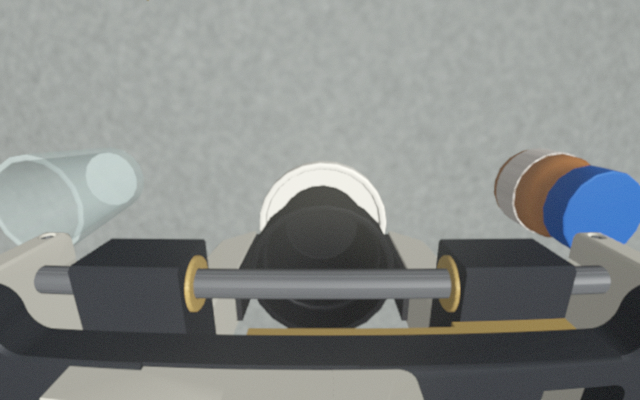

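Centred in the saucer, still just above the floor; lower to contact.

```bash
python3 -m crank '[[0.5,0,0,-0.003,0],[0.5,0,0,-0.002,0],[0.5,0,0,0,0],[0.5,0,0,0,0],[0.5,0,0,0,0],[0.5,0,0,0,0],[0.5,0,0,0,0],[0.5,0,0,0,0]]'
```

```text
clock: 15.32
position: [0.5992, -0.285, 0.0615]
ee_rot: [0.655, 3.071, -0.0]
force: [-3.1, 1.3, 10.0]
width: 0.697
```

```bash
python3 -m crank '[[0.88,0,0,0,0],[0.88,0,0,0,0],[0.88,0,0,0,0],[0.88,0,0,0,0],[0.88,0,0,0.02,0],[0.88,0,0,0.05,0],[0.88,0,0,0.08,0],[0.88,0,0,0.09,0]]'
python3 -m crank '[[1,0,0,0.09,0],[1,0,0,0.09,0],[1,-0.015,0.05,0.07,0],[1,-0.025,0.08,0,0.03],[1,-0.027,0.09,0,0.03],[1,-0.027,0.09,0,0.03],[1,-0.027,0.09,0,0.035],[1,-0.027,0.09,0,0]]'
python3 -m crank '[[1,-0.027,0.09,0,0],[1,-0.027,0.09,0,0],[1,-0.027,0.09,0,0],[1,-0.025,0.09,0,0],[1,-0.02,0.07,0,0],[1,0,0,0,0],[1,0,0,0,0],[1,0,0,0,0]]'
python3 w.py w11
```

```text
clock: 15.98
position: [0.5976, -0.2841, 0.1561]
ee_rot: [-0.654, -3.069, -0.001]
force: [1.3, 0.6, 1.0]
width: 0.877
clock: 16.65
position: [0.5387, -0.0872, 0.2568]
ee_rot: [0.449, 3.109, 0.0]
force: [1.3, 1.3, 0.9]
width: 0.999
clock: 17.32
position: [0.4894, 0.0826, 0.2565]
ee_rot: [0.453, 3.108, -0.0]
force: [-0.2, -0.4, 0.1]
width: 1.001
17.3167 [0.4894 0.0826 0.2565] [ 0.453  3.108 -0.   ] [-0.44  0.21  0.19  1.87 -0.05  1.06  1.06]
```

View pics/w11.png

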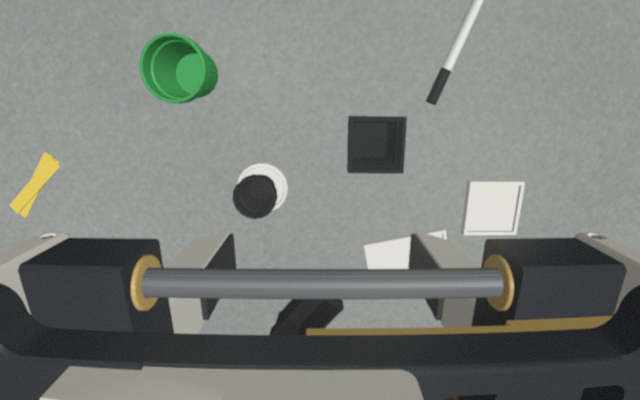

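```bash
python3 - <<'E'
from m import *
meas('w11','pot_square',(375,150),.06,bk='b2')
meas('w11','saucer sq',(494,210),.005,bk='W')
meas('w11','small placed',(255,197),.055,.024,'b2')
E
python3 -c "
from scipy.spatial.transform import Rotation as R
print(R.from_rotvec([.453,3.108,0]).as_matrix().round(3))"
```

```text
pot_square [ 348  117   58   56 3111] [471.8 145.2] [58.6 57.2] 73.8
    (np.float32(55.9), np.float32(163.6), -0.9, [0.46320000290870667, 0.11789999902248383])
    (np.float32(56.6), np.float32(72.5), 0.41, [0.4984999895095825, 0.13699999451637268])
    (np.float32(56.2), np.float32(162.8), 0.91, [0.48019999265670776, 0.17229999601840973])
    (np.float32(57.3), np.float32(72.8), -0.42, [0.4449000060558319, 0.15320000052452087])
saucer sq [ 464  182   61   53 2707] [601.  278.2] [72.5 71.2] 73.5
small placed [ 233  176   43   42 1429] [0.4895 0.005 ] 0.046 0.0516
[[-0.958  0.285  0.001]
 [ 0.285  0.958 -0.   ]
 [-0.001  0.    -1.   ]]
```

```bash
python3 -m crank '[[1,-0.021,0.077,-0.02,0],[1,-0.022,0.08,-0.04,0],[1,0,0,-0.09,0],[1,0,0,-0.09,0],[1,0,0,-0.08,0],[1,0,0,-0.06,0],[1,0,0,-0.05,0],[1,0,0,-0.03,0]]'
python3 -m crank '[[1,0,0,-0.03,0],[1,0,0,-0.02,0],[1,0,0,-0.004,0],[1,0,0,0,0],[1,0,0,0,0],[1,0,0,0,0],[1,0,0,0,0],[1,0,0,0,0]]'
python3 w.py w12
```

```text
clock: 18.03
position: [0.4716, 0.144, 0.07]
ee_rot: [-0.456, -3.106, 0.003]
force: [1.1, -0.8, 0.7]
width: 1.003
clock: 18.7
position: [0.4723, 0.1463, 0.0511]
ee_rot: [0.452, 3.108, 0.001]
force: [0.4, 0.0, 0.3]
width: 1.0
18.7 [0.4723 0.1463 0.0511] [4.520e-01 3.108e+00 1.000e-03] [-0.49  0.49  0.11  2.09 -0.1   0.56  0.97]
```

View pics/w12.png

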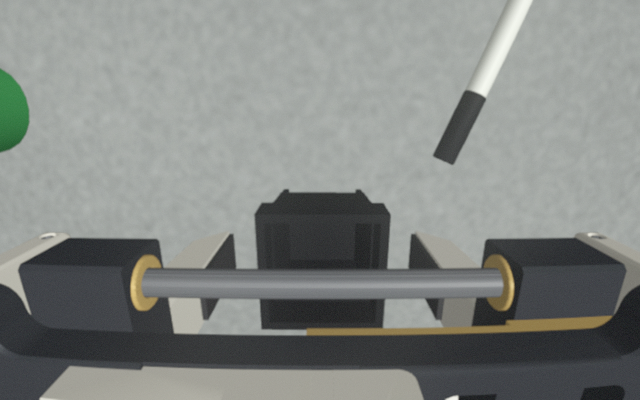

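```bash
python3 -m crank '[[0.45,0,0,0,0],[0.45,0,0,0,0],[0.45,0,0,0,0],[0.45,0,0,0,0],[0.45,0,0,0,0],[0.45,0,0,0,0],[0.45,0,0,0,0],[0.45,0,0,0.02,0]]' 20
python3 -m crank '[[0.45,0,0,0.04,0],[0.45,0,0,0.06,0],[0.45,0,0,0.08,0],[0.45,0.02,0.02,0.05,0],[0.45,0.05,0.05,0,0],[0.45,0.06,0.06,0,0],[0.45,0.06,0.06,0,0],[0.45,0.06,0.06,0,0]]'
python3 -m crank '[[0.45,0.05,0.05,0,0],[0.45,0.022,0.028,-0.02,0],[0.45,0,0,0,0],[0.45,0,0,0,0],[0.45,0,0,0,0],[0.45,0,0,0,0],[0.45,0,0,0,0],[0.45,0,0,0,0]]'
python3 w.py w13
```

```text
clock: 19.42
position: [0.4711, 0.1458, 0.0577]
ee_rot: [-0.452, -3.107, 0.002]
force: [-0.9, -0.5, -0.7]
width: 0.628
clock: 20.08
position: [0.5729, 0.2472, 0.1516]
ee_rot: [0.453, 3.108, 0.001]
force: [1.4, 0.3, -0.0]
width: 0.63
clock: 20.75
position: [0.6007, 0.2767, 0.1432]
ee_rot: [0.453, 3.108, 0.0]
force: [-0.0, -0.2, -0.6]
width: 0.632
20.75 [0.6007 0.2767 0.1432] [0.453 3.108 0.   ] [-0.6   0.58  0.14  1.6  -0.09  0.97  0.85]
```

View pics/w13.png

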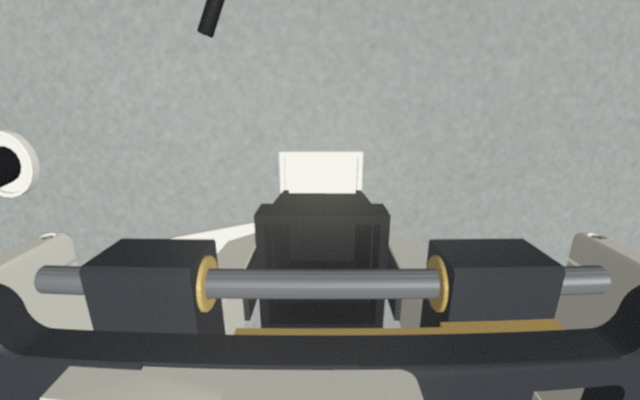

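Run:
```python
from m import *
C=pickle.load(open('pics/w13.pkl','rb'))
P=proj('wrist',[(278.5,152),(363,152)],.010,C)[0]
e=P[1]-P[0];L=np.linalg.norm(e);e/=L;n=np.array([e[1],-e[0]])
print(P,L,np.degrees(np.arctan2(e[1],e[0])),'centre',P.mean(0)+n*.035)
```

```text
[[0.55558282 0.25176136]
 [0.57575276 0.31959109]] 0.07076509864711153 73.4395526524412 centre [0.59921598 0.27570029]
```

```bash
python3 -m crank '[[0.45,-0.002,-0.001,-0.03,0],[0.45,0,0,-0.05,0],[0.45,0,0,-0.05,0],[0.45,0,0,-0.04,0],[0.45,0,0,-0.02,0],[0.45,0,0,-0.015,0],[0.45,0,0,-0.005,0],[0.45,0,0,0,0]]'; python3 -m crank '[[0.45,0,0,-0.003,0],[0.45,0,0,-0.003,0],[0.45,0,0,0,0],[0.45,0,0,0,0],[0.45,0,0,0,0],[0.45,0,0,0,0],[0.45,0,0,0,0],[0.45,0,0,0,0]]'
python3 w.py w14
```

```text
clock: 21.47
position: [0.6, 0.2769, 0.0584]
ee_rot: [-0.452, -3.109, 0.0]
force: [-0.3, -0.7, -0.1]
width: 0.631
clock: 22.13
position: [0.6, 0.2769, 0.0562]
ee_rot: [0.452, 3.109, 0.0]
force: [-0.6, -0.3, -0.9]
width: 0.63
22.1333 [0.6    0.2769 0.0562] [0.452 3.109 0.   ] [-0.59  0.68  0.12  1.66 -0.1   0.8   0.86]
```

View pics/w14.png

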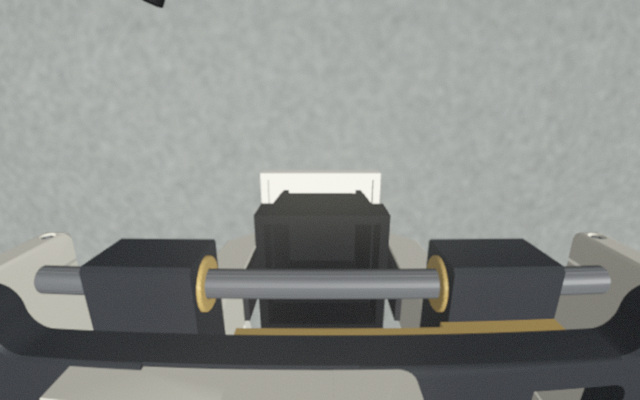

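```bash
python3 -m crank '[[0.45,0,0,-0.002,0],[0.45,0,0,-0.002,0],[0.45,0,0,0,0],[0.45,0,0,0,0],[0.45,0,0,0,0],[0.45,0,0,0,0],[0.45,0,0,0,0],[0.45,0,0,0,0]]'
```

```text
clock: 22.85
position: [0.6001, 0.277, 0.0555]
ee_rot: [0.452, 3.108, 0.001]
force: [-2.9, -1.6, 9.3]
width: 0.63
```

```bash
python3 -m crank '[[0.85,0,0,0,0],[0.85,0,0,0,0],[0.85,0,0,0,0],[0.85,0,0,0,0],[0.85,0,0,0.02,0],[0.85,0,0,0.05,0],[0.85,0,0,0.08,0],[0.85,0,0,0.09,0]]'
python3 -m crank '[[1,0,0,0.09,0],[1,0,0,0.09,0],[1,0,0,0.09,0],[1,0.01,-0.04,0.04,-0.06],[1,0.019,-0.085,0,-0.1],[1,0.019,-0.085,0,-0.1],[1,0.019,-0.085,0,-0.1],[1,0.019,-0.085,0,-0.1]]'
python3 -m crank '[[1,0.019,-0.085,0,-0.1],[1,0.019,-0.085,0,-0.1],[1,0.019,-0.085,0,0],[1,0.01,-0.04,0,0],[1,0,0,0,0],[1,0,0,0,0],[1,0,0,0,0],[1,0,0,0,0]]'
python3 w.py w15
```

```text
clock: 23.52
position: [0.5989, 0.2764, 0.1505]
ee_rot: [-0.452, -3.106, 0.003]
force: [1.1, 0.4, 1.0]
width: 0.85
clock: 24.18
position: [0.6344, 0.1234, 0.2755]
ee_rot: [1.188, 2.908, 0.001]
force: [1.2, -0.4, 0.1]
width: 0.997
clock: 24.85
position: [0.661, 0.009, 0.2746]
ee_rot: [-1.475, -2.773, -0.001]
force: [0.4, 0.5, -0.1]
width: 0.996
24.85 [0.661  0.009  0.2746] [-1.475e+00 -2.773e+00 -1.000e-03] [-0.33  0.48  0.37  1.45 -0.18  1.24  0.65]
```

View pics/w15.png

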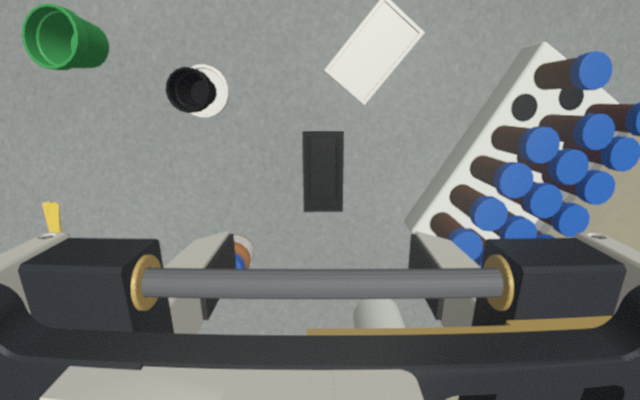

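Run:
```python
from m import *
C=pickle.load(open('pics/w15.pkl','rb'))
meas('w15','pot_long',(323,172),.05,bk='b2')
meas('w15','saucer long',(375,50),.005,bk='W')
meas('w15','small placed',(190,90),.055,.024,'b2')
def ray(n,p,C):
    a=proj(n,[p],0,C)[0][0];b=proj(n,[p],.2,C)[0][0];return np.r_[a,0],np.r_[b-a,.2]
def tri(L):
    A=[];B=[]
    for n,p,c in L:
        a,d=ray(n,p,c);d/=np.linalg.norm(d);M=np.eye(3)-np.outer(d,d);A.append(M);B.append(M@a)
    return np.linalg.lstsq(np.vstack(A),np.hstack(B),rcond=None)[0]
# nearest left vial cap column: scene (373,308); wrist (467,245)
print('cap',tri([('wrist',(467,247),C),('scene',(373,306),None)]))
print('cap far-left (lone) ',tri([('wrist',(592,70),C),('scene',(461,282),None)]))
for z in(.0,.03,.05):print(z,'rack edge',proj('wrist',[(545,43),(408,222)],z,C)[0].round(3).tolist())
im=cv2.imread('pics/scene0.png');cv2.imwrite('pics/rack.png',cv2.resize(im[200:370,260:500],(800,567),interpolation=cv2.INTER_CUBIC))
```

```text
pot_long [ 303  132   40   79 3082] [661.1   9.8] [44.9 90.9] 34.3
    (np.float32(90.8), np.float32(123.9), -0.02, [0.6427000164985657, -0.0026000000070780516])
    (np.float32(44.2), np.float32(34.0), 1.0, [0.6863999962806702, -0.027899999171495438])
    (np.float32(90.8), np.float32(124.2), 0.01, [0.679099977016449, 0.02199999988079071])
    (np.float32(43.7), np.float32(34.0), -1.0, [0.6355000138282776, 0.04729999974370003])
saucer long [ 325    0  100  105 5142] [634.6 156.3] [109.2  64.9] 84.7
small placed [ 166   67   50   45 1678] [0.4911 0.0045] 0.0463 0.0541
cap [0.815509   0.03837166 0.11750839]
cap far-left (lone)  [0.8046564  0.23830913 0.11279718]
0.0 rack edge [[0.801, 0.287], [0.8, 0.01]]
0.03 rack edge [[0.788, 0.271], [0.787, 0.014]]
0.05 rack edge [[0.779, 0.261], [0.779, 0.017]]
```

View pics/rack.png

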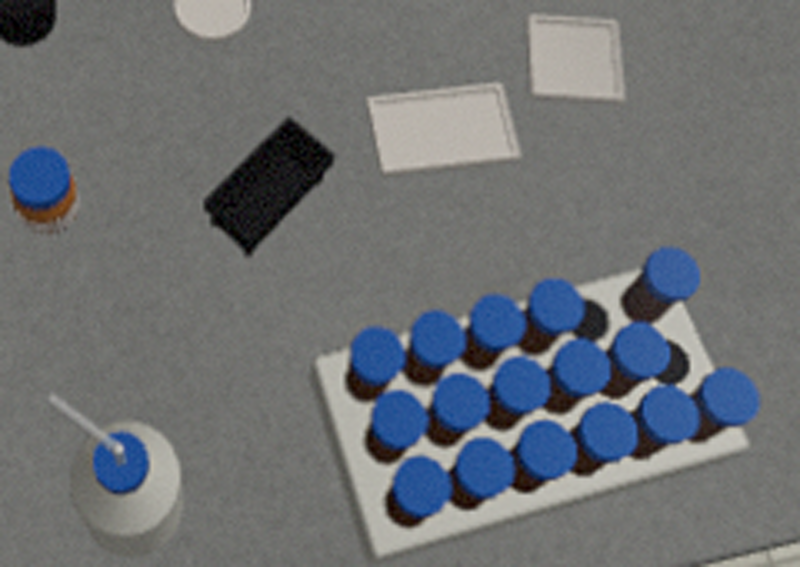

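```bash
python3 -m crank '[[1,0,0.002,-0.05,0],[1,0,0,-0.09,0],[1,0,0,-0.09,0],[1,0,0,-0.09,0],[1,0,0,-0.08,0],[1,0,0,-0.06,0],[1,0,0,-0.04,0],[1,0,0,-0.03,0]]'
python3 -m crank '[[1,0,0,-0.025,0],[1,0,0,-0.02,0],[1,0,0,-0.009,0],[1,0,0,0,0],[1,0,0,0,0],[1,0,0,0,0],[1,0,0,0,0],[1,0,0,0,0]]'
python3 w.py w16
```

```text
clock: 25.57
position: [0.6601, 0.0093, 0.0604]
ee_rot: [-1.475, -2.771, 0.001]
force: [0.6, 0.5, 0.7]
width: 1.002
clock: 26.23
position: [0.6616, 0.0077, 0.0416]
ee_rot: [1.478, 2.771, 0.001]
force: [-0.0, 0.1, 0.4]
width: 1.001
26.2333 [0.6616 0.0077 0.0416] [1.478e+00 2.771e+00 1.000e-03] [-0.28  0.71  0.29  1.68 -0.27  0.78  0.72]
```

View pics/w16.png

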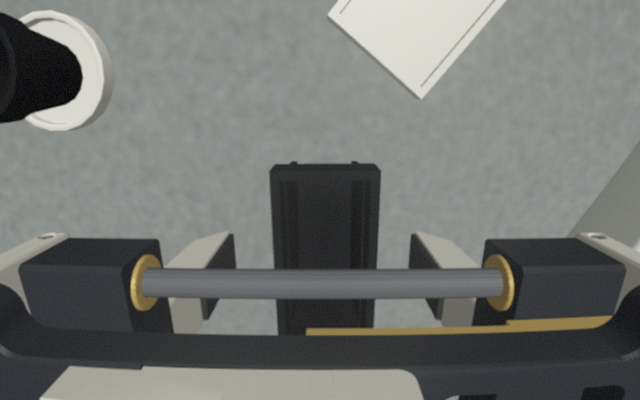

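```bash
python3 -m crank '[[0.35,0,0,0,0],[0.35,0,0,0,0],[0.35,0,0,0,0],[0.35,0,0,0,0],[0.35,0,0,0,0],[0.35,0,0,0,0],[0.35,0,0,0,0],[0.35,0,0,0.02,0]]' 20
python3 -m crank '[[0.35,0,0,0.04,0],[0.35,0,0,0.07,0],[0.35,0,0,0.08,0],[0.35,0,0,0.06,-0.05],[0.35,-0.01,0.05,0,-0.08],[0.35,-0.013,0.08,0,-0.09],[0.35,-0.013,0.08,0,-0.09],[0.35,-0.013,0.08,0,-0.09]]'
python3 -m crank '[[0.35,-0.01,0.06,0,-0.09],[0.35,-0.005,0.023,0,-0.09],[0.35,0,0,0,-0.075],[0.35,0,0,0,0],[0.35,0,0,0,0],[0.35,0,0,0,0],[0.35,0,0,0,0],[0.35,0,0,0,0]]'
python3 w.py w17
```

```text
clock: 26.95
position: [0.6601, 0.0077, 0.0478]
ee_rot: [-1.478, -2.77, 0.002]
force: [0.6, 0.7, -0.4]
width: 0.499
clock: 27.62
position: [0.6413, 0.1247, 0.1499]
ee_rot: [2.029, 2.398, 0.001]
force: [0.7, 0.9, -0.9]
width: 0.502
clock: 28.28
position: [0.6357, 0.1561, 0.1491]
ee_rot: [2.325, 2.113, 0.0]
force: [0.6, -0.7, -0.5]
width: 0.504
28.2833 [0.6357 0.1561 0.1491] [2.325 2.113 0.   ] [-0.65  0.6   0.51  1.63 -0.34  0.99 -0.12]
```

View pics/w17.png

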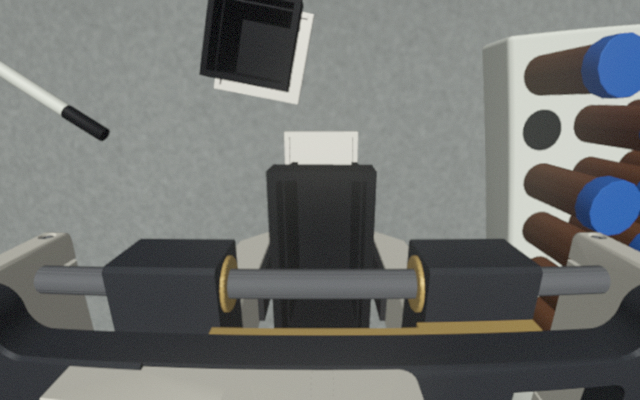

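Run:
```python
from m import *
C=pickle.load(open('pics/w17.pkl','rb'))
P=proj('wrist',[(283.5,131),(358.5,130.5)],.010,C)[0]
e=P[1]-P[0];L=np.linalg.norm(e);e/=L;n=np.array([e[1],-e[0]])
print(P,L,np.degrees(np.arctan2(e[1],e[0])),'centre',P.mean(0)+n*.053,P.mean(0)-n*.053)
Q=proj('wrist',[(267,167),(376,167)],.158,C)[0];print('pot top edge',Q.mean(0))
```

```text
[[0.6082903  0.21122492]
 [0.67120154 0.20567446]] 0.06315561510910205 -5.041976614249925 centre [0.63508798 0.15565477] [0.64440385 0.26124461]
pot top edge [0.63991942 0.20436487]
```

```bash
python3 -m crank '[[0.35,-0.001,-0.005,-0.04,0],[0.35,0,0,-0.07,0],[0.35,0,0,-0.06,0],[0.35,0,0,-0.04,0],[0.35,0,0,-0.02,0],[0.35,0,0,-0.01,0],[0.35,0,0,-0.005,0],[0.35,0,0,0,0]]'; python3 -m crank '[[0.35,0,0,-0.003,0],[0.35,0,0,-0.003,0],[0.35,0,0,0,0],[0.35,0,0,0,0],[0.35,0,0,0,0],[0.35,0,0,0,0],[0.35,0,0,0,0],[0.35,0,0,0,0]]'
python3 w.py w18
```

```text
clock: 29.0
position: [0.6357, 0.1548, 0.0515]
ee_rot: [2.324, 2.113, 0.001]
force: [0.3, 0.2, -0.1]
width: 0.502
clock: 29.67
position: [0.6352, 0.1549, 0.0486]
ee_rot: [2.325, 2.113, 0.0]
force: [0.5, 0.0, -0.9]
width: 0.502
29.6667 [0.6352 0.1549 0.0486] [2.325 2.113 0.   ] [-0.61  0.72  0.45  1.71 -0.41  0.81 -0.06]
```

View pics/w18.png

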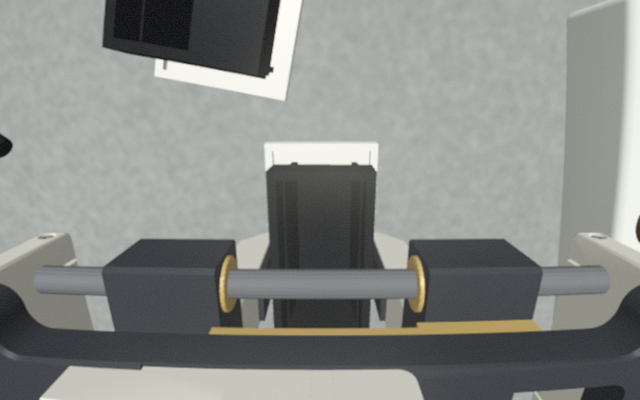

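```bash
python3 -m crank '[[0.35,0,0,-0.003,0],[0.35,0,0,-0.003,0],[0.35,0,0,-0.001,0],[0.35,0,0,0,0],[0.35,0,0,0,0],[0.35,0,0,0,0],[0.35,0,0,0,0],[0.35,0,0,0,0]]'
```

```text
clock: 30.38
position: [0.6362, 0.1548, 0.047]
ee_rot: [2.324, 2.112, 0.003]
force: [-0.8, -0.2, 10.0]
width: 0.5
```

```bash
python3 -m crank '[[0.8,0,0,0,0],[0.8,0,0,0,0],[0.8,0,0,0,0],[0.8,0,0,0,0],[0.8,0,0,0.02,0],[0.8,0,0,0.05,0],[0.8,0,0,0.08,0],[0.8,0,0,0.09,0]]'
python3 -m crank '[[1,0,0,0.09,0],[1,0,0,0.09,0],[1,0,0,0.09,0],[1,0,0,0.06,0.05],[1,-0.02,0,0,0.1],[1,-0.02,0,0,0.1],[1,-0.02,0,0,0.1],[1,0,0,0,0]]'
python3 w.py w19
python3 - <<'E'
from cell import arm
import cv2
for n in("scene","side"):
    i=arm.get_image(n)[:,:,::-1];cv2.imwrite(f"pics/{n}1.png",i)
E
```

```text
clock: 31.05
position: [0.6339, 0.1546, 0.1418]
ee_rot: [-2.324, -2.112, 0.005]
force: [0.8, 0.6, 0.8]
width: 0.798
clock: 31.72
position: [0.61, 0.1548, 0.2747]
ee_rot: [-1.894, -2.506, -0.001]
force: [0.4, 0.8, 0.5]
width: 1.005
31.7167 [0.61   0.1548 0.2747] [-1.894e+00 -2.506e+00 -1.000e-03] [-0.65  0.44  0.48  1.55 -0.21  1.21  0.14]
```

View pics/w19.png

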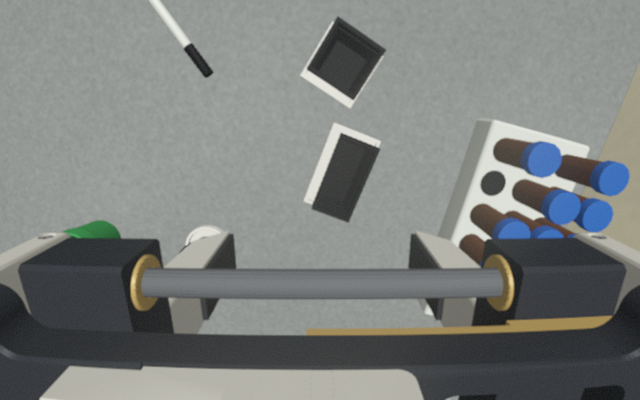

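View pics/side1.png

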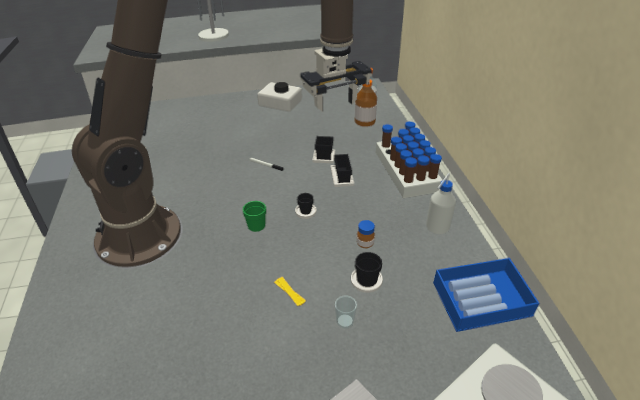

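View pics/scene1.png

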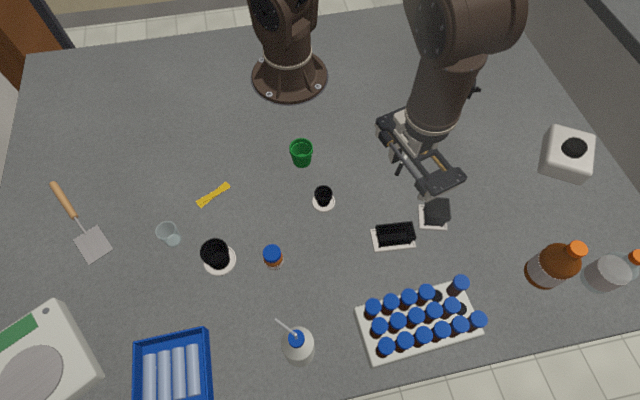

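Run:
```python
from m import *
meas('w19','pot_long',(345,180),.055,bk='b2')
meas('w19','pot_sq',(345,60),.065,bk='b2')
C=pickle.load(open('pics/w19.pkl','rb'));print('cam',np.round(C['extrinsics'],3)[:3,3])
# union hull for saucer corners: white+black, visible corners
im=cv2.imread('pics/w19.png');cv2.imwrite('pics/w19z.png',cv2.resize(im[0:230,280:410],None,fx=2.6*1,fy=2.6,interpolation=cv2.INTER_CUBIC))
cv2.imwrite('pics/side1z.png',cv2.resize(cv2.imread('pics/side1.png')[125:300,280:400],(411,600),interpolation=cv2.INTER_CUBIC))
```

```text
pot_long [ 313  135   66   87 3127] [636.  155.4] [91.6 45.9] 84.5
    (np.float32(89.4), np.float32(85.6), -0.63, [0.6140999794006348, 0.15690000355243683])
    (np.float32(43.4), np.float32(174.4), 0.76, [0.6322000026702881, 0.11020000278949738])
    (np.float32(90.7), np.float32(84.9), 0.64, [0.657800018787384, 0.15320000052452087])
    (np.float32(44.4), np.float32(176.0), -0.78, [0.6396999955177307, 0.20000000298023224])
pot_sq [ 308   18   77   81 3285] [600. 276.] [58.1 57. ] 73.6
    (np.float32(56.6), np.float32(75.2), 0.05, [0.573199987411499, 0.2831000089645386])
    (np.float32(54.8), np.float32(164.6), -1.0, [0.5924000144004822, 0.2485000044107437])
    (np.float32(56.3), np.float32(73.6), -0.08, [0.6266999840736389, 0.26820001006126404])
    (np.float32(56.4), np.float32(164.3), 1.0, [0.6075999736785889, 0.3027999997138977])
cam [0.59  0.225 0.416]
```

View pics/w19z.png

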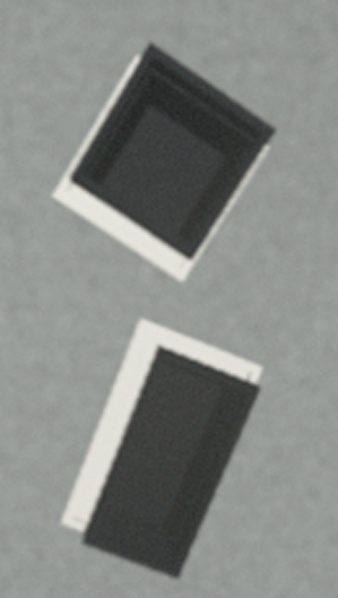

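View pics/side1z.png

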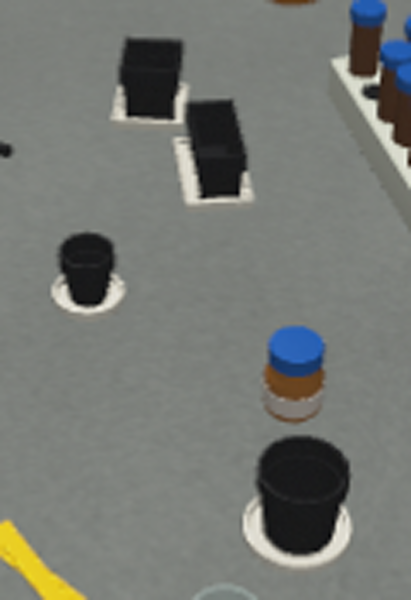

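```bash
python3 -c "
from cell import arm
print(arm.sign_off(),arm.observe()['clock'])"
```

```text
the job is handed in; nothing more can be done
the job is handed in; nothing more can be done
```

I stood all four black pots in their own saucers, in the order listed (small round, large round, square, long), and handed the job in. The last clock reading before hand-in was about 32 s, well under the 109 s limit.

- **Seating:** Each pot went down at the height its saucer floor should be, to within about 1 mm. The upward force on contact was 2 N for the small pot and about 10 N for each of the others, so no limit was approached.
- **Final positions:** In the last pictures, the small, square and long pots measured within about 2 mm of their saucer centres. The outlines of the square and long pots matched their given sizes and their saucers' angles. The large pot has no measurement after release. It was lowered within about 1.5 mm of the measured saucer centre, and it stands upright and centred in both final views.
- **Left alone:** The beaker, the jar and the green pot look unmoved. The gripper ended clear of everything, about 27 cm above the bench.
- **Disagreement:** The scene and side cameras differed from each other by up to about 7 mm on the pots and saucers, and by more on a rough reading of the jar. I used close-up wrist pictures to aim the grasps and placings instead. No check failed.

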